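# Dry a rinsed cup on the air peg

### The job

First take the rinsed steel cup out of the drip rack and set it upside down over the drying peg, its mouth resting flat on the black foot, and let go of it. Then flip the safety catch on the valve block right over to the side, and after that grip the lever's cross bar, pull it towards the front of the unit as far as it goes and hold it there: finish while still holding the lever pulled, with the cup still on its peg. Do not pull the lever before the cup is on the peg, and leave everything else on the bench where it is.

Things in the scene. Friction and masses are not known exactly. Their poses are not given: they have to be found in the camera images.
- cup: plain cylindrical steel cup, 50 mm outside diameter, 100 mm long, 3 mm wall, closed at one end, about 0.12 kg. It starts lying on its side in the drip rack. Origin at the centre of its closed end's outer face; its z axis runs along the cup from the closed end to the open mouth (so z points straight down when the cup is upside down)
- cup_mouth (a point): centre of the cup's open mouth, 100 mm from the closed end along the cup's z axis
- rack: small fixed drip rack at the left: black plate 110 x 70 mm with two parallel 8 mm steel rods, 30 mm apart, along its x axis. The cup lies loose on the rods, its middle within 5 mm of the rack's, its axis 62 mm above the table, both flanks free to grip; its mouth points along the rack's +x, away from the robot (turned 15 to 55 degrees left of straight ahead). Origin on the table under the middle of the plate
- unit: fixed air-drying unit: aluminium base plate 150 (x) x 360 (y) x 10 mm with the drying peg near its left (+y) end and the grey valve block, 120 x 120 mm, top 72 mm above the table, near its right end. Origin under the middle of the plate, on the table; its -x axis is the front and faces the robot within 15 degrees; y to the left, z up
- peg_foot (a point): where the drying peg's axis meets the top of its black foot (a disc of 84 mm diameter, top 20 mm above the table, on which the cup's mouth must rest). Axes as the unit's
- peg_tip (a point): top of the upright steel drying peg, 100 mm above the table; the peg is 28 mm thick, its last 12 mm taper to 12 mm. The peg stands 80 mm above its foot, less than the cup's inside depth of 96 mm. Axes as the unit's
- lever (a joint): angle of the lever in rad: 0 at rest (leaning 0.35 rad backwards, to the unit's +x), growing as it is pulled to the front (the unit's -x), stop at 0.9 (then leaning 0.55 rad forwards). A spring pulls it back to 0: about 3 N at the bar at first, 8 N at the stop. While the catch stands up it is blocked (by 0.1 in a light pull, below 0.3 in a hard one)
- lever_grip (a point): middle of the lever's black cross bar, a round bar 16 mm thick along the unit's y axis, 80 mm free between two side arms, 115 mm from the pivot; moves with the lever. It can be pinched from above
- lever_pivot (a point): middle of the lever's hinge axis (along the unit's y), 82 mm above the table, fixed on the unit. Axes as the unit's
- catch (a joint): angle of the safety catch in rad: near 0 (0 to 0.2) when it stands up and blocks the lever, growing as its top swings to the right (the unit's -y), stop at 1.5, where it lies over beyond the block's right side. Counts as flipped over above 1.0. It stays where it is left; friction about 0.5 N at its tip
- catch_tip (a point): middle of the top edge of the catch: a dark steel plate 64 mm tall, 8 mm thick (y), 14 mm wide at the foot and 28 mm (x) in its top 26 mm, with a 12 mm wide, 8 mm high strut running 55 mm back (+x) from it to the lever's right arm, 37 mm above the hinge
- catch_hinge (a point): the catch's hinge point, at the foot of the plate near the block's right front corner, 78 mm above the table; the hinge axis is the unit's x axis. Axes as the unit's
- board: bystander: green circuit board 120 x 50 mm with rows of aluminium heat sinks, 24 mm high, lying flat between the robot and the unit; origin under its middle
- driver: bystander: black-handled screwdriver lying flat near the robot, right of the middle; origin under its middle
- paste_jar: bystander: small closed jar, 40 mm across, 45 mm high, beyond the rack and left of the unit; origin at the centre of its underside
- cleaner: bystander: closed white bottle, 60 mm across, 170 mm high, at the far left, beyond the rack; origin at the centre of its underside
- screw_tray: bystander: black divided tray 110 x 150 mm, 40 mm high, at the right; origin at the centre of its underside
- fan: bystander: square black cooling fan 80 x 80 x 25 mm lying flat at the far side; origin at the centre of its underside
- spool: bystander: grey empty flanged spool, 60 mm across, 40 mm high, standing at the far side; origin at the centre of its underside
Not all that is in view belongs to the job. What is shaped like the cup but orange or turquoise is not meant.

How it is judged:
On the way, in this order (a step that is already met when the one before it is completed fails the run):
1. the cup stands upside down over the drying peg, let go of and at rest, while the catch is still up (horizontal distance between cup_mouth and peg_foot below 0.013 m and z of cup_mouth in the frame of peg_foot below 0.006 m and angle between cup's own z axis and vertical above 3.05 rad and contact force between the fingers and cup below 0.1 N and linear speed of cup below 0.03 m/s and value of joint catch below 0.6 rad), for 0.2 s.
2. the catch is flipped over, the lever not yet pulled (value of joint catch above 1 rad and value of joint lever below 0.25 rad), for 0.1 s.
3. the lever is pulled to the front and held (value of joint lever above 0.75 rad and contact force between the fingers and lever above 1 N), for 0.3 s.
At the end, for the whole second after the job is handed in: Cup upside down over the peg: mouth within 6 mm of the foot and 13 mm of the peg axis, upright within 0.09 rad, at rest, not touched by the fingers; catch over beyond 1.0 rad; fingers pressing on the lever with over 1 N and holding it beyond 0.75 rad (of 0.9) through the last second (all of step 3 and horizontal distance between cup_mouth and peg_foot below 0.013 m and z of cup_mouth in the frame of peg_foot below 0.006 m and angle between cup's own z axis and vertical above 3.05 rad and contact force between the fingers and cup below 0.1 N and linear speed of cup below 0.03 m/s and value of joint catch above 1 rad); the arm keeps its last pose, push and grip.
It fails at once if the lever is pulled before the cup is on the peg (value of joint lever above 0.3 rad and (not (horizontal distance between cup_mouth and peg_foot below 0.013 m) or not (z of cup_mouth in the frame of peg_foot below 0.006 m) or not (angle between cup's own z axis and vertical above 3.05 rad))).
It fails at once if another thing on the bench is displaced by more than 40 mm (distance of any of board, driver, paste_jar, cleaner, screw_tray, fan, spool from where it was at the start of the episode above 0.04 m).
It also fails if it takes over 61 s, if anything falls off the work surface, if the arm or the gripper's body presses on something with over 40 N, if the wrist force passes 120 N, or if a joint passes its speed limit or range.

### The arm

A 6-joint arm with a two-finger parallel gripper is mounted at the origin on the work surface. World frame = base frame: x ahead of the robot, y to its left, z up, the work surface at z = 0. Lengths are in m, angles in rad, forces in N, time in s.
With the tool pointing down it reaches from about 0.25 to 0.725 m from the base axis. Payload 4 kg.
Tool frame: the origin (TCP) lies midway between the tips of the shut fingers; the grasp point (between the pads) lies 19 mm behind it; z points along the fingers, y is the direction in which the jaws open and shut (so a half turn about z gives the same grasp; the last joint's range is limited). The gripper opens to 85 mm and grips with 20 to 120 N. Pads are 22 mm wide; open, the fingers measure 114 mm over their backs; the gripper's body (76 mm by 85 mm) begins 54 mm behind the grasp point. The pads swing forward as they close: fully open they stand 13 mm farther back than shut.
Start: joints at [-1.306, 0.241, 0.005, 1.335, 0, 1.571], TCP at [0.131, -0.483, 0.231] pointing down, gripper open.
Joint ranges: [-2.72, 2.72], [-1.05, 1.87], [-1.09, 1.28], [-1.99, 2.15], [-1.42, 1.44], [-3.14, 3.14]. Speed limits (rad/s): [2.79, 2.79, 3.14, 3.14, 3.14, 3.14].

### API

Orientations are given as a unit quaternion [x, y, z, w].
In Python, from workcell import get_obs, camera, camera_model, job_done, masks_of gives the robot as it stands.
- The arm moves only by the tool jog_arm, never from a script. Its argument "deltas" is a list that holds one entry, the list of rows, each a list of 7 numbers: the shift along the tool's x, y, z in mm, then the turn, a rotation vector about the tool's x, y, z in degrees, then the finger opening in mm, from 0 to 85.4. A call has 1 to 5 rows; each row shifts and turns the pose as measured when the row begins, along the tool's axes as they then stand; what a row does not reach is not made up. A row lasts 1/10 s, in which the tool goes at most 50 mm and 8.59 degrees, less where a joint would pass 70% of its speed; a pose out of reach is approached as far as the arm can. A call with a gripper value outside its range is refused whole. The fingers move at their own pace and stop on an object; the grip force is fixed at half the most. Time passes only in rows, so rows that do not move let the fingers close. It gives the time, the measured TCP pose, the force and the opening at its end, in the units of the state.
- get_obs(): the state, without advancing time (a new reading comes with each control period).
- camera(name): name is "scene" or "top" or "wrist"; returns the picture (480x640x3 uint8, red, green, blue); there is no depth.
- camera_model(name): a dict with "fovy" (degrees; the focal length in pixels is half the picture's height over the tangent of half this angle, whatever the lens; pixels are square), "cx", "cy" (the principal point, pixels), "pose" (4x4, takes a point from camera to world coordinates); the wrist camera has in their place "T_tool_cam" (4x4, takes a point from camera to tool coordinates, whose origin is the TCP and whose axes are the flange's). Camera axes: x right, y down, z forward; pixel columns grow to the right and rows downward; lengths in m; the calibration is good to about 2 mm. A picture is of the moment at which its call begins: read the wrist's pose just before it. camera_model takes no time and is no camera call.
- job_done(): hands the job in, once; it reports no verdict.
Trained networks look in the newest picture that a camera, given by its name, has taken for a name from the list of things; names that differ only in an ending like _2 or _b are one class to them, and where a whole thing is asked for, a point or a joint stands for the part that bears it (a point fixed in the world has none). Each returns a list of dicts, best first, with "conf" (0 to 1); they miss things now and then, are a little off and sometimes report something else, mostly with a low value. They report only what shows in the picture. A call takes as long as a camera call. They do not tell look-alikes from the thing itself.
- masks_of(target, camera): "pixels" (480x640 bool, what is visible of it) and "at" ([column, row] in pixels, amid what is visible of it).
The state is a dict: "clock": time; "joint_pos": joint angles; "joint_vel": joint speeds; "tau": joint torques, N m; "eef_pos": TCP position; "tool_rot": TCP orientation; "ft_force": force on the tool from outside, world axes, zero at the start; "ft_torque": the same for the moment, N m; "grip_width": finger opening in m.
Only numpy, scipy, OpenCV 4.12 (cv2) and the standard library are available. Lean on these libraries where they do the work, as an engineer would, in place of code of your own. Each camera call takes 0.05 s, during which the arm holds its last target. There are 200 camera calls.

## Working session

There is one attempt and no reset: what is moved stays moved. The work goes in short steps, Python scripts to look and compute and a tool call to move; the robot and the scene stay as the last step left them, time stands still between calls to the robot, and variables do not carry over. Pictures are saved under pics/ and viewed, about 8 in all and at most 12, crops included, and the job is handed in when it is done.

Besides the shell and the picture viewer there is one more tool, called by a JSON object that holds its "api" and its "payload". jog_arm: Moves the arm, as the interface text tells. Its arguments: {"type":"object","properties":{"deltas":{"type":"array"}},"required":["deltas"]}

```bash
mkdir -p pics
cat > h.py <<'E'
import numpy as np, cv2
from scipy.spatial.transform import Rotation as R
from workcell import get_obs, camera, camera_model, masks_of
def cam(name):
    m=camera_model(name); f=240/np.tan(np.radians(m["fovy"])/2)
    if name=="wrist":
        o=get_obs(); T=np.eye(4); T[:3,:3]=R.from_quat(o["tool_rot"]).as_matrix(); T[:3,3]=o["eef_pos"]
        P=T@np.array(m["T_tool_cam"])
    else: P=np.array(m["pose"])
    return f,m["cx"],m["cy"],P
def onz(c,uv,z):
    f,cx,cy,P=c; d=P[:3,:3]@np.array([(uv[0]-cx)/f,(uv[1]-cy)/f,1]); o=P[:3,3]
    return o+d*(z-o[2])/d[2]
def proj(c,p):
    f,cx,cy,P=c; q=P[:3,:3].T@(np.array(p)-P[:3,3]); return np.array([f*q[0]/q[2]+cx,f*q[1]/q[2]+cy])
def tri(cs,uvs):
    A=np.zeros((3,3));b=np.zeros(3)
    for c,uv in zip(cs,uvs):
        f,cx,cy,P=c; d=P[:3,:3]@np.array([(uv[0]-cx)/f,(uv[1]-cy)/f,1]); d/=np.linalg.norm(d)
        M=np.eye(3)-np.outer(d,d);A+=M;b+=M@P[:3,3]
    return np.linalg.solve(A,b)
def save(img,n): cv2.imwrite("pics/"+n,img[:,:,::-1])
E
python3 - <<'E'
from h import *
for n in ("top","scene"):
    im=camera(n); save(im,n+"1.png"); c=cam(n); print(n,c[0],c[3].round(3).tolist())
    for t in ("cup","rack","unit","lever","catch","peg_tip","board"):
        for r in masks_of(t,n)[:3]:
            rect=cv2.minAreaRect(np.argwhere(r["pixels"])[:,::-1].astype(np.float32))
            print(t,round(r["conf"],2),np.round(r["at"]),r["pixels"].sum(),np.round(rect[0]),np.round(rect[1]),round(rect[2]))
E
```

```text
top 450.4061118574657 [[-0.009, -0.995, 0.102, 0.413], [-1.0, 0.009, 0.005, -0.036], [-0.006, -0.102, -0.995, 1.326], [0.0, 0.0, 0.0, 1.0]]
cup 0.92 [234. 309.] 634 [233. 306.] [17. 39.] 69
cup 0.89 [190. 253.] 717 [193. 252.] [39. 19.] 48
cup 0.66 [182. 333.] 638 [179. 335.] [17. 40.] 76
rack 0.57 [385. 235.] 152 [382. 232.] [24.  9.] 90
unit 0.65 [334. 225.] 6232 [330. 226.] [ 54. 122.] 90
unit 0.52 [316. 289.] 716 [315. 290.] [17. 41.] 84
lever 0.86 [368. 203.] 386 [366. 210.] [22. 41.] 90
lever 0.17 [472. 244.] 2166 [473. 248.] [57. 39.] 11
catch 0.55 [383. 235.] 161 [384. 232.] [24.  9.] 90
board 0.85 [315. 290.] 710 [315. 290.] [17. 41.] 84
scene 447.6781262465436 [[-0.372, 0.796, -0.477, 1.018], [0.928, 0.322, -0.187, 0.175], [0.005, -0.512, -0.859, 1.047], [0.0, 0.0, 0.0, 1.0]]
cup 0.86 [467. 293.] 1008 [466. 292.] [47. 22.] 61
cup 0.85 [498. 227.] 788 [499. 229.] [43. 19.] 6
cup 0.62 [435. 234.] 722 [436. 234.] [18. 40.] 90
rack 0.9 [454. 309.] 641 [455. 305.] [52. 24.] 44
unit 0.7 [302. 271.] 8301 [303. 267.] [151.  72.] 23
lever 0.58 [260. 238.] 403 [263. 242.] [56.  9.] 21
catch 0.45 [259. 218.] 199 [259. 221.] [13. 26.] 16
peg_tip 0.7 [301. 270.] 8252 [304. 268.] [150.  71.] 24
board 0.69 [346. 223.] 777 [347. 222.] [44. 19.] 13
```

View pics/top1.png

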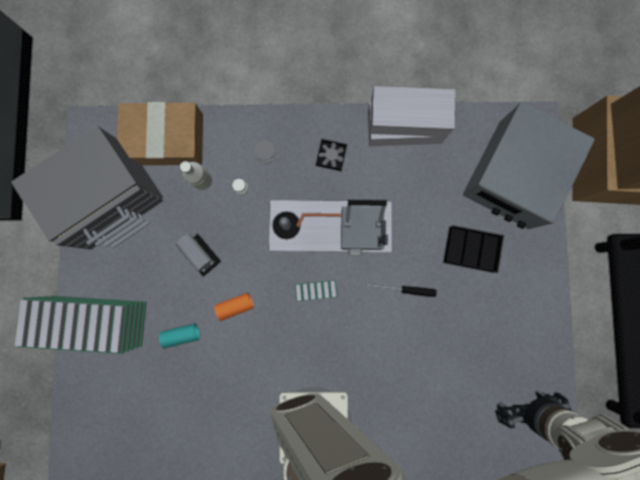

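View pics/scene1.png

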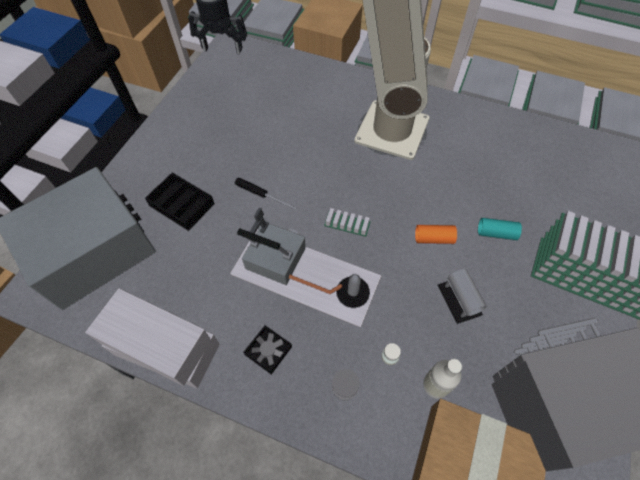

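The top view shows the steel cup in the rack at (197,253), with the peg at (286,225). The valve block is at (363,225), its lever lies along the top edge, and the catch is at (383,235). The orange cup at (234,306) lies on the approach line to the steel cup.

Run:
```python
from h import *
ct=cam("top"); cs=cam("scene")
t=cv2.imread("pics/top1.png"); s=cv2.imread("pics/scene1.png")
camera("top"); 
m=[r["pixels"] for r in masks_of("cup","top") if abs(r["at"][0]-190)<15 and r["at"][1]<290][0]
camera("scene")
m2=[r["pixels"] for r in masks_of("cup","scene") if r["at"][1]>260][0]
for mm,c in ((m,ct),(m2,cs)):
    p=np.argwhere(mm)[:,::-1].astype(float); w=np.array([onz(c,q,0.07) for q in p])[:,:2]
    rect=cv2.minAreaRect((w*1000).astype(np.float32)); print("cup",rect, cv2.boxPoints(rect).round().tolist())
# plate
u=[r for r in masks_of("unit","scene")][:1]
g=cv2.cvtColor(t,cv2.COLOR_BGR2HSV)
lab=((t.min(2)>125)).astype(np.uint8); n,L,st,ce=cv2.connectedComponentsWithStats(lab)
for i in range(1,n):
    if st[i,4]>600 and 180<ce[i][1]<260:
        p=np.argwhere(L==i)[:,::-1]; w=np.array([onz(ct,q,0.01)[:2] for q in p])
        rect=cv2.minAreaRect((w*1000).astype(np.float32)); print("plate",rect,cv2.boxPoints(rect).round().tolist())
# black foot discs
for im,c,roi in ((t,ct,(265,205,310,245)),(s,cs,(325,265,380,315))):
    x0,y0,x1,y1=roi; k=(im[y0:y1,x0:x1].max(2)<50).astype(np.uint8)
    n,L,st,ce=cv2.connectedComponentsWithStats(k); i=1+st[1:,4].argmax()
    p=np.argwhere(L==i)[:,::-1]+[x0,y0]; w=np.array([onz(c,q,0.02)[:2] for q in p])
    cc,r=cv2.minEnclosingCircle((w*1000).astype(np.float32)); print("foot",cc,r,st[i,4])
    print("rect",cv2.minAreaRect((w*1000).astype(np.float32)))
def up(a,x0,y0,x1,y1): return cv2.resize(a[y0:y1,x0:x1],(400,400),interpolation=cv2.INTER_CUBIC)
cv2.imwrite("pics/crop1.png",np.vstack([np.hstack([up(t,260,190,400,260),up(s,225,200,385,330)]),]))
```

```text
cup ((493.3453369140625, 332.984130859375), (108.46597290039062, 49.91273498535156), 40.38264846801758) [[436.0, 317.0], [468.0, 279.0], [551.0, 349.0], [518.0, 387.0]]
cup ((497.9809875488281, 330.13751220703125), (111.97337341308594, 54.78090286254883), 40.59202194213867) [[438.0, 315.0], [473.0, 273.0], [558.0, 346.0], [523.0, 387.0]]
plate ((570.7760009765625, 13.390396118164062), (227.07968139648438, 151.1776580810547), 89.4305419921875) [[494.0, -99.0], [645.0, -101.0], [647.0, 126.0], [496.0, 128.0]]
foot (571.5358276367188, 76.3924560546875) 37.6341667175293 380
rect ((571.3359375, 75.9212875366211), (70.89334869384766, 70.11071014404297), 0.11613287776708603)
foot (576.3921508789062, 76.92716979980469) 39.7701530456543 516
rect ((578.761962890625, 77.53404235839844), (74.1083984375, 76.89696502685547), 13.013742446899414)
```

View pics/crop1.png

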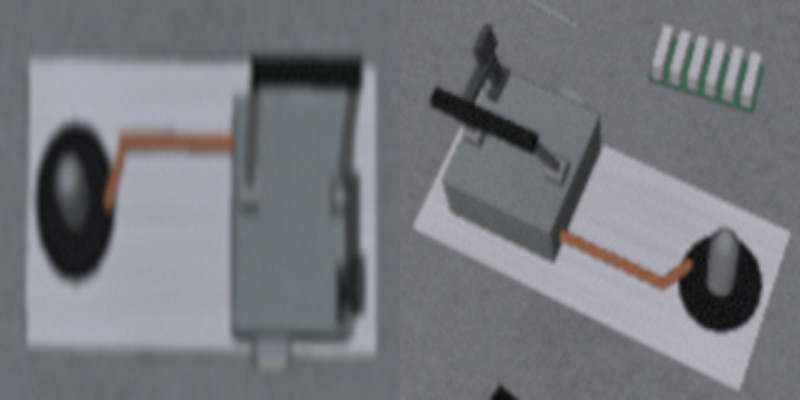

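```bash
cat >> h.py <<'E'
def fr(zdir,ydir):
    z=np.array(zdir,float);z/=np.linalg.norm(z);y=np.array(ydir,float);y-=z*(y@z);y/=np.linalg.norm(y)
    return R.from_matrix(np.stack([np.cross(y,z),y,z],1))
def plan(wps,start=None):
    """wps: list of (pos,Rot,nrows,grip). Prints rounded rows, simulating the rounding."""
    o=get_obs(); p,q=(np.array(o["eef_pos"]),R.from_quat(o["tool_rot"])) if start is None else start
    for P,Q,n,g in wps:
        P=np.array(P); p0=p.copy()
        for k in range(n):
            m=n-k; d=q.inv().apply((P-p)/m)*1000; r=np.degrees((q.inv()*Q).as_rotvec())/m
            d=np.round(d); r=np.round(r,1)
            print([*map(lambda v:float(v) if v%1 else int(v),[*d,*r,g])],end=",")
            p=p+q.apply(d/1000); q=q*R.from_rotvec(np.radians(r))
        print("  ->",p.round(4))
    return p,q
E
python3 - <<'E'
from h import *
o=get_obs(); q=R.from_quat(o["tool_rot"]); print(q.as_matrix().round(2).tolist(),o["clock"],o["joint_pos"])
ct=cam("top"); print("orange",onz(ct,(234,306),.03))
a=np.radians(40.4); z=np.array([np.cos(a)*.906,np.sin(a)*.906,-.423]); y=np.array([-np.sin(a),np.cos(a),0])
for s in(1,-1): print(s,np.degrees((q.inv()*fr(z,s*y)).magnitude()))
E
```

```text
[[0.97, 0.26, 0.0], [0.26, -0.97, 0.0], [0.0, -0.0, -1.0]] 1.05 [-1.30604616e+00  2.40596430e-01  4.97756559e-03  1.33520757e+00
  2.60377079e-05  1.57080005e+00]
orange [0.33904443 0.22341816 0.03      ]
1 158.76656419943743
-1 69.19458607262399
```

Run:
```python
from h import *
q=R.from_quat(get_obs()["tool_rot"])
plan([((.42,-.15,.27),q,10,85)])
```

```text
[37, -25, -4, 0, 0, 0, 85],[37, -24, -4, 0, 0, 0, 85],[37, -25, -4, 0, 0, 0, 85],[36, -24, -4, 0, 0, 0, 85],[37, -25, -4, 0, 0, 0, 85],[36, -24, -4, 0, 0, 0, 85],[37, -25, -4, 0, 0, 0, 85],[36, -24, -4, 0, 0, 0, 85],[37, -25, -3, 0, 0, 0, 85],[36, -24, -4, 0, 0, 0, 85],  -> [ 0.42   -0.1503  0.2703]
```

{"api": "jog_arm", "payload": {"deltas": [[[37, -25, -4, 0, 0, 0, 85], [37, -25, -4, 0, 0, 0, 85], [37, -25, -4, 0, 0, 0, 85], [37, -25, -4, 0, 0, 0, 85], [37, -25, -4, 0, 0, 0, 85]]]}}

```text
clock: 1.55
eef_pos: [0.2785, -0.3132, 0.2506]
tool_rot: [0.992, 0.125, 0.0, 0.001]
ft_force: [1.0, -1.1, 1.1]
grip_width: 0.085
```

{"api": "jog_arm", "payload": {"deltas": [[[37, -25, -4, 0, 0, 0, 85], [37, -25, -4, 0, 0, 0, 85], [37, -25, -4, 0, 0, 0, 85], [37, -25, -4, 0, 0, 0, 85], [37, -25, -4, 0, 0, 0, 85]]]}}

```text
clock: 2.05
eef_pos: [0.4314, -0.1384, 0.2727]
tool_rot: [0.992, 0.125, 0.002, 0.002]
ft_force: [0.3, -0.9, -0.2]
grip_width: 0.0849
```

Run:
```python
from h import *
o=get_obs(); q=R.from_quat(o["tool_rot"]); print(o["eef_pos"],np.round(o["joint_pos"],3),q.as_matrix().round(2).tolist())
a=np.radians(40.4); z=np.array([np.cos(a)*.906,np.sin(a)*.906,-.423]); y=np.array([-np.sin(a),np.cos(a),0])
T=np.array((.4836,.3223,.062))+.019*z
for s in(-1,1):
  plan([((.42,.05,.27),q,5,85),(T-.11*z+[0,0,.02],fr(z,s*y),10 if s<0 else 20,85)])
```

```text
[ 0.43143736 -0.13843542  0.27265346] [-3.090e-01  1.280e-01 -2.600e-02  1.411e+00 -2.000e-03  2.582e+00] [[0.97, 0.25, 0.0], [0.25, -0.97, -0.0], [0.0, 0.0, -1.0]]
[7, -37, 0, 0, 0, 0, 85],[7, -37, 0, 0, 0, 0, 85],[7, -37, 1, 0, 0, 0, 85],[7, -37, 0, 0, 0, 0, 85],[8, -37, 1, 0, 0, 0, 85],  -> [0.4205 0.0497 0.2699]
[5, -21, 15, 1.5, 6.4, -2.3, 85],[5, -21, 16, 1.5, 6.4, -2.3, 85],[4, -20, 17, 1.5, 6.4, -2.3, 85],[2, -20, 18, 1.5, 6.4, -2.3, 85],[1, -19, 18, 1.5, 6.4, -2.3, 85],[0, -18, 19, 1.5, 6.3, -2.3, 85],[-2, -18, 19, 1.5, 6.4, -2.3, 85],[-3, -18, 20, 1.5, 6.3, -2.3, 85],[-5, -17, 20, 1.5, 6.4, -2.3, 85],[-6, -17, 19, 1.5, 6.3, -2.3, 85],  -> [0.4202 0.2687 0.1203]
[7, -37, 0, 0, 0, 0, 85],[7, -37, 0, 0, 0, 0, 85],[7, -37, 1, 0, 0, 0, 85],[7, -37, 0, 0, 0, 0, 85],[8, -37, 1, 0, 0, 0, 85],  -> [0.4205 0.0497 0.2699]
[3, -11, 7, 4.2, -1, 6.6, 85],[2, -10, 8, 4.2, -1, 6.6, 85],[1, -10, 9, 4.2, -1, 6.6, 85],[0, -9, 10, 4.2, -1, 6.6, 85],[-1, -8, 10, 4.2, -1, 6.6, 85],[-2, -7, 11, 4.2, -1, 6.6, 85],[-3, -6, 11, 4.2, -1, 6.6, 85],[-3, -5, 12, 4.2, -1, 6.6, 85],[-3, -4, 12, 4.2, -1, 6.6, 85],[-3, -3, 13, 4.2, -1, 6.6, 85],[-4, -1, 13, 4.2, -1, 6.6, 85],[-3, 0, 13, 4.2, -1, 6.6, 85],[-3, 1, 13, 4.2, -1, 6.7, 85],[-3, 3, 13, 4.2, -1, 6.6, 85],[-2, 4, 12, 4.3, -1, 6.7, 85],[-1, 5, 12, 4.2, -1, 6.6, 85],[-1, 6, 12, 4.3, -1, 6.7, 85],[1, 7, 11, 4.2, -1, 6.6, 85],[1, 7, 11, 4.3, -1, 6.7, 85],[3, 8, 11, 4.2, -1, 6.6, 85],  -> [0.4209 0.269  0.1202]
```

Run:
```python
from h import *
a=np.radians(40.4); z=np.array([np.cos(a)*.906,np.sin(a)*.906,-.423]); y=np.array([-np.sin(a),np.cos(a),0])
T=np.array((.4836,.3223,.062))+.019*z
B=lambda d:(np.cos(np.radians(d)),np.sin(np.radians(d)),0)
dn=lambda d:fr((0,0,-1),B(d))
plan([((.42,.0,.26),dn(8),10,85),((.40,.2,.22),dn(90),10,85),(T-.11*z+[0,0,.02],fr(z,y),10,85)])
```

```text
[2, -14, 1, 0, 0, -8.4, 85],[4, -13, 1, 0, 0, -8.4, 85],[6, -12, 1, 0, 0, -8.4, 85],[8, -11, 1, 0, 0, -8.3, 85],[10, -10, 1, 0, 0, -8.4, 85],[11, -9, 1, 0.1, 0, -8.3, 85],[12, -7, 2, 0, 0, -8.4, 85],[13, -5, 1, 0.1, 0.1, -8.3, 85],[14, -3, 2, 0, 0, -8.4, 85],[14, -2, 1, 0.1, 0.1, -8.3, 85],  -> [4.197e-01 4.000e-04 2.602e-01]
[20, 1, 4, 0, 0, -8.2, 85],[20, 4, 4, 0, 0, -8.2, 85],[19, 6, 4, 0, 0, -8.2, 85],[18, 9, 4, 0, 0, -8.2, 85],[16, 12, 4, 0, 0, -8.2, 85],[15, 14, 4, 0, 0, -8.2, 85],[12, 16, 4, 0, 0, -8.2, 85],[10, 17, 4, 0, 0, -8.2, 85],[8, 18, 4, 0, 0, -8.2, 85],[5, 20, 4, 0, 0, -8.2, 85],  -> [0.4002 0.2005 0.2203]
[-2, 7, 10, -2.3, -6.2, -3.6, 85],[-1, 6, 10, -2.3, -6.2, -3.6, 85],[-1, 6, 11, -2.3, -6.2, -3.6, 85],[0, 5, 11, -2.3, -6.2, -3.6, 85],[1, 5, 11, -2.3, -6.2, -3.6, 85],[2, 5, 11, -2.3, -6.2, -3.6, 85],[3, 4, 11, -2.3, -6.2, -3.6, 85],[4, 4, 11, -2.2, -6.2, -3.6, 85],[5, 4, 11, -2.3, -6.3, -3.6, 85],[6, 4, 10, -2.2, -6.2, -3.7, 85],  -> [0.4207 0.2685 0.1205]
```

{"api": "jog_arm", "payload": {"deltas": [[[2, -14, 1, 0, 0, -8.4, 85], [4, -13, 1, 0, 0, -8.4, 85], [6, -12, 1, 0, 0, -8.4, 85], [8, -11, 1, 0, 0, -8.4, 85], [10, -10, 1, 0, 0, -8.4, 85]]]}}

```text
clock: 2.55
eef_pos: [0.4298, -0.063, 0.2677]
tool_rot: [0.877, 0.481, 0.002, 0.003]
ft_force: [-0.2, 0.2, -0.8]
grip_width: 0.0848
```

{"api": "jog_arm", "payload": {"deltas": [[[11, -9, 1, 0, 0, -8.4, 85], [12, -7, 2, 0, 0, -8.4, 85], [13, -5, 1, 0, 0, -8.4, 85], [14, -3, 2, 0, 0, -8.4, 85], [14, -2, 1, 0, 0, -8.4, 85]]]}}

```text
clock: 3.05
eef_pos: [0.4212, 0.01, 0.2605]
tool_rot: [0.64, 0.769, 0.001, 0.004]
ft_force: [0.2, 0.3, 0.0]
grip_width: 0.0848
```

{"api": "jog_arm", "payload": {"deltas": [[[20, 1, 4, 0, 0, -8.2, 85], [20, 4, 4, 0, 0, -8.2, 85], [19, 6, 4, 0, 0, -8.2, 85], [18, 9, 4, 0, 0, -8.2, 85], [16, 12, 4, 0, 0, -8.2, 85]]]}}

```text
clock: 3.55
eef_pos: [0.4062, 0.1126, 0.2403]
tool_rot: [0.316, 0.949, 0.0, 0.006]
ft_force: [-0.4, -1.2, 0.1]
grip_width: 0.0849
```

{"api": "jog_arm", "payload": {"deltas": [[[15, 14, 4, 0, 0, -8.2, 85], [12, 16, 4, 0, 0, -8.2, 85], [10, 17, 4, 0, 0, -8.2, 85], [8, 18, 4, 0, 0, -8.2, 85], [5, 20, 4, 0, 0, -8.2, 85]]]}}

```text
clock: 4.05
eef_pos: [0.387, 0.2156, 0.2194]
tool_rot: [-0.051, 0.999, -0.002, 0.006]
ft_force: [1.2, 0.5, -0.2]
grip_width: 0.085
```

Run:
```python
from h import *
o=get_obs(); print(o["joint_pos"].round(2) if hasattr(o["joint_pos"],"round") else o["joint_pos"])
a=np.radians(40.4); z=np.array([np.cos(a)*.906,np.sin(a)*.906,-.423]); y=np.array([-np.sin(a),np.cos(a),0])
T=np.array((.4836,.3223,.062))+.019*z
plan([(T-.13*z+[0,0,.02],fr(z,y),10,85)])
im=camera("wrist"); save(im,"w1.png"); c=cam("wrist")
for r in masks_of("cup","wrist"):
    p=np.argwhere(r["pixels"])[:,::-1].astype(float); w=np.array([onz(c,u,.068)[:2] for u in p[::3]])*1000
    print(r["conf"],r["at"],cv2.minAreaRect(w.astype(np.float32)))
```

```text
[ 0.51  0.13 -0.17  1.27 -0.01  0.41]
[-2, 4, 9, -2, -6.2, -3, 85],[-2, 4, 9, -2, -6.2, -3, 85],[-1, 3, 10, -2, -6.2, -3.1, 85],[0, 3, 10, -2, -6.2, -3, 85],[1, 2, 10, -2, -6.2, -3.1, 85],[2, 2, 10, -2, -6.3, -3, 85],[3, 2, 9, -2, -6.2, -3.1, 85],[4, 2, 9, -2, -6.3, -3.1, 85],[5, 2, 8, -2, -6.2, -3, 85],[6, 2, 8, -1.9, -6.3, -3.1, 85],  -> [0.407  0.2568 0.1293]
0.8 [521.8, 83.4] ((264.2272033691406, 363.41412353515625), (43.96651077270508, 109.88831329345703), 13.490793228149414)
0.74 [411.0, 316.3] ((493.2345886230469, 317.5953063964844), (119.44005584716797, 46.211387634277344), 17.406841278076172)
0.74 [84.6, 320.2] ((544.5906982421875, 26.91845703125), (237.06881713867188, 160.12710571289062), 89.20305633544922)
0.6 [332.0, 160.0] ((336.6557922363281, 226.08837890625), (44.64838409423828, 94.60236358642578), 21.356338500976562)
```

View pics/w1.png

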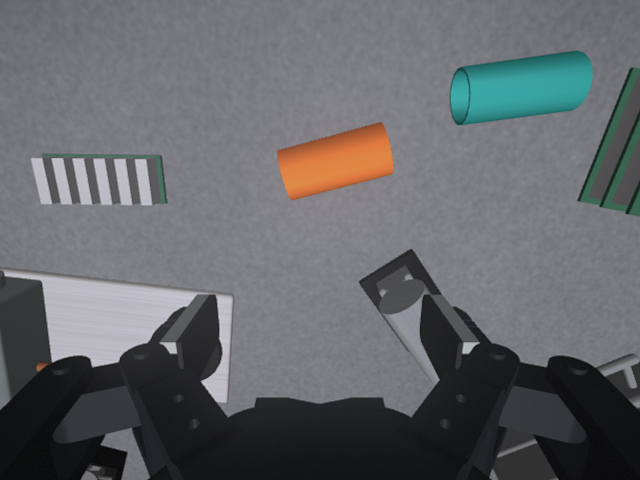

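The wrist view shows the cup's closed end at (402,295), with its axis running down the picture. The orange cup at (335,160) is to the robot's side of it.

Run:
```python
from h import *
c=cam("wrist"); print(np.array(camera_model("wrist")["T_tool_cam"]).round(3).tolist())
print("closed end",onz(c,(402,296),.062), "pred",np.array([.495,.332])-.05*np.array([.7615,.648]))
print("orange",onz(c,(335,160),.03))
```

```text
[[-0.0, -0.96, -0.281, 0.07], [1.0, 0.0, -0.0, 0.0], [0.0, -0.281, 0.96, -0.143], [0.0, 0.0, 0.0, 1.0]]
closed end [0.45629549 0.30284993 0.062     ] pred [0.456925 0.2996  ]
orange [0.33833313 0.22600448 0.03      ]
```

```bash
cat > kin.py <<'E'
from h import *
from scipy.optimize import least_squares
D=[(.5004,.231,.241,.005),(.4531,.2727,.128,-.026),(.4431,.2194,.13,-.17)]
def f(p):
    L1,e,L2,k,r0=p; out=[]
    for r,z,a,b in D: out+=[r0+L1*np.sin(a+e)+L2*np.cos(a-b)-r, k+L1*np.cos(a+e)-L2*np.sin(a-b)-z]
    return np.array(out)*1000
def g(p): return np.append(f(p),[(p[4])*300,(p[1]-.1)*5])
s=least_squares(g,[.3,.2,.35,0,0]); print(s.x.round(3),f(s.x).round(1))
E
python3 kin.py
```

```text
[ 0.478  0.045  0.376 -0.14   0.001] [-0.  -0.4  0.7  0.3 -0.7  0.1]
```

```bash
cat > cup.py <<'E'
from h import *
a=np.radians(40.4); u=np.array([np.cos(a),np.sin(a),0]); ph=np.radians(35)
z=u*np.cos(ph)-np.array([0,0,np.sin(ph)]); y=np.array([-np.sin(a),np.cos(a),0]); Q=fr(z,y)
T=np.array((.4848,.3253,.062))+.022*z
E
python3 - <<'E'
from cup import *
plan([(T-.10*z+[0,0,.02],Q,10,85)])
E
```

```text
[-5, 6, 9, -1.7, -5.3, -3.2, 85],[-5, 6, 10, -1.7, -5.3, -3.2, 85],[-4, 5, 11, -1.7, -5.3, -3.2, 85],[-4, 5, 11, -1.7, -5.3, -3.2, 85],[-3, 4, 11, -1.7, -5.2, -3.1, 85],[-2, 4, 12, -1.7, -5.3, -3.2, 85],[-1, 3, 12, -1.7, -5.2, -3.1, 85],[0, 3, 12, -1.7, -5.3, -3.2, 85],[1, 2, 12, -1.7, -5.2, -3.1, 85],[2, 2, 12, -1.7, -5.3, -3.2, 85],  -> [0.4357 0.284  0.127 ]
```

{"api": "jog_arm", "payload": {"deltas": [[[-5, 6, 9, -1.7, -5.3, -3.2, 85], [-5, 6, 10, -1.7, -5.3, -3.2, 85], [-4, 5, 11, -1.7, -5.3, -3.2, 85], [-4, 5, 11, -1.7, -5.3, -3.2, 85], [-3, 4, 11, -1.7, -5.3, -3.2, 85]]]}}

```text
clock: 4.65
eef_pos: [0.4165, 0.2519, 0.1759]
tool_rot: [-0.186, 0.949, 0.085, 0.241]
ft_force: [0.2, 0.1, -0.2]
grip_width: 0.0849
```

{"api": "jog_arm", "payload": {"deltas": [[[-2, 4, 12, -1.7, -5.3, -3.2, 85], [-1, 3, 12, -1.7, -5.3, -3.2, 85], [0, 3, 12, -1.7, -5.3, -3.2, 85], [1, 2, 12, -1.7, -5.3, -3.2, 85], [2, 2, 12, -1.7, -5.3, -3.2, 85]]]}}

```text
clock: 5.15
eef_pos: [0.4493, 0.2853, 0.1414]
tool_rot: [-0.301, 0.832, 0.157, 0.439]
ft_force: [-45.9, -24.4, -19.3]
grip_width: 0.0848
```

Run:
```python
from cup import *
im=camera("wrist"); save(im,"w2.png"); c=cam("wrist"); o=get_obs()
print(np.round(o["joint_pos"],2),o["eef_pos"])
C=np.array((.4947,.3337,.062))
for d in (-.05,.05): print("pred end",proj(c,C+d*u))
for r in masks_of("cup","wrist"): print(r["conf"],r["at"],r["pixels"].sum())
plan([(T-.05*z,Q,3,85),(T,Q,3,85)])
```

```text
[ 0.45  0.11 -1.08 -0.59  0.2  -0.14] [0.45415615 0.28695257 0.14223409]
pred end [337.95100972 156.16943805]
pred end [333.04247576 219.95239356]
0.66 [333.8, 182.8] 8303
[12, 3, 19, -0.3, 0.1, -0.1, 85],[12, 3, 19, -0.2, 0.2, -0.2, 85],[11, 3, 20, -0.3, 0.1, -0.1, 85],  -> [0.4677 0.3101 0.0782]
[0, 0, 17, 0, 0, 0, 85],[0, 0, 17, 0, 0, 0, 85],[0, 0, 16, 0, 0, 0, 85],  -> [0.4989 0.3367 0.0496]
```

View pics/w2.png

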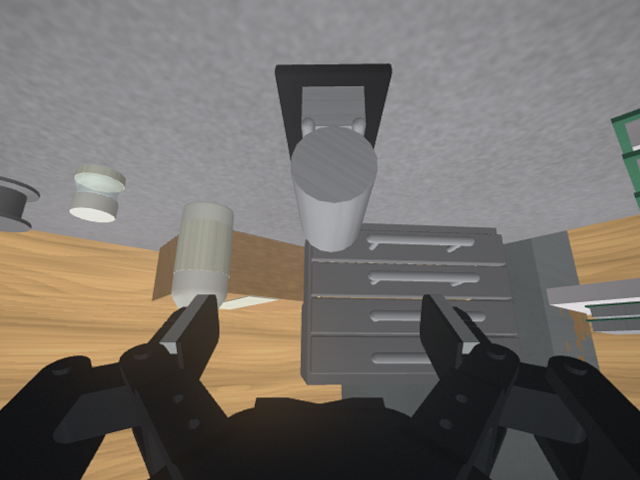

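Run:
```python
from cup import *
o=get_obs(); print(o["ft_force"],o["ft_torque"],np.round(o["tau"],1),np.round(o["joint_vel"],2))
plan([(T+[0,0,.06],Q,3,85),(T,Q,3,85)])
```

```text
[-1.48712111 -0.57580175 -0.99623028] [-0.54216188  0.6685261  -0.05091192] [ -0.  -20.4  15.9  -7.8   0.6  -0.3] [ 0.02 -0.08 -0.01  0.23 -0.03  0.04]
[-5, 3, 25, -0.3, 0.1, -0.1, 85],[-4, 3, 24, -0.2, 0.2, -0.2, 85],[-5, 4, 25, -0.3, 0.1, -0.1, 85],  -> [0.4986 0.3372 0.1094]
[16, 0, 11, 0, 0, 0, 85],[17, 0, 12, 0, 0, 0, 85],[16, 0, 11, 0, 0, 0, 85],  -> [0.4984 0.3371 0.0497]
```

The wrist view shows the closed end centred at about (334,163), against a predicted (338,156). That agrees to a few mm, and the force spike has gone.

{"api": "jog_arm", "payload": {"deltas": [[[-5, 3, 25, 0, 0, 0, 85], [-5, 3, 25, 0, 0, 0, 85], [-5, 3, 25, 0, 0, 0, 85], [12, 0, 9, 0, 0, 0, 85], [12, 0, 9, 0, 0, 0, 85]]]}}

```text
clock: 5.75
eef_pos: [0.503, 0.3347, 0.0787]
tool_rot: [-0.292, 0.839, 0.154, 0.433]
ft_force: [-0.1, -0.1, 0.0]
grip_width: 0.0849
```

Run:
```python
from cup import *
o=get_obs(); print(o["ft_force"],np.round(o["joint_pos"],2))
plan([(T,Q,3,85)])
```

```text
[-0.07994565 -0.14816113  0.04566436] [ 0.53  0.4  -0.98 -0.75  0.12 -0.08]
[8, 1, 5, -0.4, -0.1, -0.5, 85],[9, 2, 5, -0.5, -0.1, -0.4, 85],[8, 1, 5, -0.4, -0.1, -0.5, 85],  -> [0.4988 0.3366 0.0496]
```

{"api": "jog_arm", "payload": {"deltas": [[[8, 1, 5, -0.4, -0.1, -0.5, 85], [9, 2, 5, -0.4, -0.1, -0.5, 85], [8, 1, 5, -0.4, -0.1, -0.5, 85], [0, 0, 0, 0, 0, 0, 85]]]}}

```text
clock: 6.15
eef_pos: [0.4975, 0.3341, 0.0474]
tool_rot: [-0.303, 0.837, 0.157, 0.428]
ft_force: [0.4, -0.3, -0.4]
grip_width: 0.0853
```

{"api": "jog_arm", "payload": {"deltas": [[[0, 0, 0, 0, 0, 0, 40], [0, 0, 0, 0, 0, 0, 40], [0, 0, 0, 0, 0, 0, 40], [0, 0, 0, 0, 0, 0, 40], [0, 0, 0, 0, 0, 0, 40]]]}}

```text
clock: 6.65
eef_pos: [0.4979, 0.3342, 0.0507]
tool_rot: [-0.301, 0.837, 0.157, 0.429]
ft_force: [-0.3, -1.0, -1.5]
grip_width: 0.0491
```

Run:
```python
from cup import *
im=camera("wrist"); save(im,"w3.png"); o=get_obs(); print(o["ft_force"],o["eef_pos"],o["grip_width"])
```

```text
[ 0.70693854  0.82748658 -0.72733369] [0.49787117 0.33422249 0.05064778] 0.049814566642110446
```

View pics/w3.png

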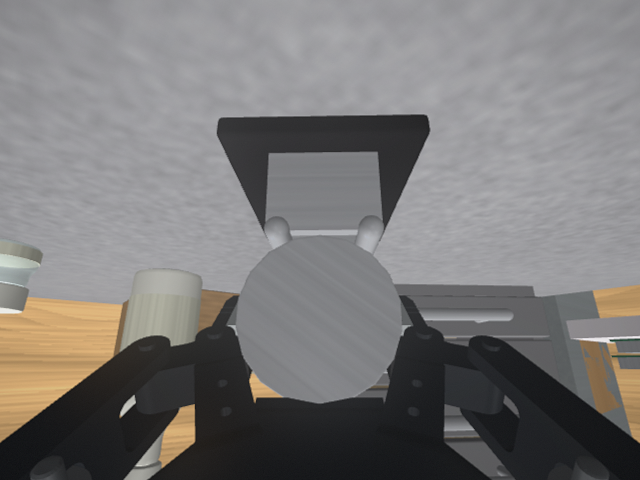

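Held: the closed end is centred at (320,320) between the fingers, about 165 px across. Next I work out the cup's pose in the hand and plan the carry.

```bash
cat > held.py <<'E'
from cup import *
from scipy.spatial.transform import Slerp
# grasp-time pose: cup lying horizontally, axis z=.062
Qg=R.from_quat([-0.301,0.837,0.157,0.429]); Pg=np.array([.49787,.33422,.05065])
yg=Qg.apply([0,1,0]); uw=np.cross(yg,[0,0,1]); uw[2]=0; uw/=np.linalg.norm(uw); uw*=np.sign(uw[0])
uc=Qg.inv().apply(uw)            # cup z in tool frame
def endpose(beta,mouth):
    # orientation with cup z down, wrist to bearing beta
    A=Qg; q0=R.align_vectors([[0,0,-1]],[uc])[0]
    best=None
    zt=q0.apply([0,0,1]); b=np.degrees(np.arctan2(-zt[1],-zt[0]))
    q=R.from_euler('z',beta-b,degrees=True)*q0
    return np.array(mouth)-q.apply(mt),q
E
python3 - <<'E'
import held; from held import *
m=camera_model("wrist"); f=240/np.tan(np.radians(m["fovy"])/2); Tc=np.array(m["T_tool_cam"])
for D in (160,165,170):
    d=f*.05/D; pc=np.array([(320-m["cx"])/f*d,(320-m["cy"])/f*d,d]); e=(Tc@np.append(pc,1))[:3]
    print(D,"closed end tool",e.round(4),"world",(Qg.apply(e)+Pg).round(4))
print("uc",uc.round(3),"uw",uw.round(3), "from world est", Qg.inv().apply(np.array([.4566,.3013,.062])-Pg).round(4))
E
```

```text
160 closed end tool [ 0.0155 -0.0002 -0.0459] world [0.4624 0.3044 0.0648]
165 closed end tool [ 0.0171 -0.0003 -0.0488] world [0.4599 0.3023 0.0652]
170 closed end tool [ 0.0187 -0.0003 -0.0515] world [0.4575 0.3003 0.0655]
uc [-0.583  0.     0.813] uw [0.769 0.639 0.   ] from world est [ 0.0215  0.0011 -0.0495]
```

```bash
cat >> held.py <<'E'
ec=np.array([.019,0,-.0497]); mt=ec+.1*uc
PEG=np.array([.574,.0768])
E
python3 - <<'E'
from held import *
P,q=endpose(80,[*PEG,.135]); print("end",P,"wrist~",P-.39*q.apply([0,0,1]), np.degrees((Qg.inv()*q).magnitude()), q.as_matrix().round(2).tolist())
s=Slerp([0,1],R.concatenate([Qg,q]))
st=plan([((.485,.315,.17),Qg,4,40),((.47,.19,.29),s(.45),8,40),(P+[-.03,.02,.06],s(.95),10,40)])
E
```

```text
end [0.57165388 0.06349451 0.18353594] wrist~ [0.61110699 0.28724418 0.50052101] 96.90269099746544 [[-0.14, -0.98, -0.1], [-0.8, 0.17, -0.57], [0.58, 0.0, -0.81]]
[-21, -1, -22, 0, 0, 0, 40],[-21, -2, -22, 0, 0, 0, 40],[-21, -1, -22, 0, 0, 0, 40],[-21, -2, -22, 0, 0, 0, 40],  -> [0.4848 0.3148 0.1702]
[-6, -11, -18, -0.4, 4.8, -2.5, 40],[-4, -11, -18, -0.4, 4.8, -2.5, 40],[-1, -11, -19, -0.4, 4.8, -2.5, 40],[1, -11, -19, -0.4, 4.9, -2.5, 40],[3, -10, -19, -0.4, 4.8, -2.5, 40],[4, -10, -19, -0.4, 4.9, -2.4, 40],[7, -10, -18, -0.4, 4.8, -2.5, 40],[8, -9, -17, -0.4, 4.9, -2.4, 40],  -> [0.4701 0.19   0.2897]
[7, -11, 5, -0.3, 4.3, -2.2, 40],[6, -11, 5, -0.4, 4.3, -2.2, 40],[7, -11, 6, -0.3, 4.3, -2.2, 40],[6, -10, 6, -0.3, 4.3, -2.2, 40],[6, -10, 6, -0.4, 4.3, -2.2, 40],[6, -10, 7, -0.3, 4.3, -2.2, 40],[6, -10, 7, -0.4, 4.3, -2.2, 40],[6, -9, 8, -0.3, 4.3, -2.2, 40],[6, -9, 8, -0.4, 4.3, -2.2, 40],[6, -9, 9, -0.3, 4.3, -2.2, 40],  -> [0.5413 0.0835 0.2437]
```

{"api": "jog_arm", "payload": {"deltas": [[[-21, -1, -22, 0, 0, 0, 40], [-21, -2, -22, 0, 0, 0, 40], [-21, -1, -22, 0, 0, 0, 40], [-21, -2, -22, 0, 0, 0, 40]]]}}

```text
clock: 7.1
eef_pos: [0.4809, 0.3115, 0.1595]
tool_rot: [-0.301, 0.844, 0.154, 0.417]
ft_force: [0.4, 0.3, -2.0]
grip_width: 0.0496
```

{"api": "jog_arm", "payload": {"deltas": [[[-6, -11, -18, -0.4, 4.8, -2.5, 40], [-4, -11, -18, -0.4, 4.8, -2.5, 40], [-1, -11, -19, -0.4, 4.8, -2.5, 40], [1, -11, -19, -0.4, 4.8, -2.5, 40]]]}}

```text
clock: 7.5
eef_pos: [0.4702, 0.2477, 0.2163]
tool_rot: [-0.398, 0.87, 0.078, 0.28]
ft_force: [0.5, 1.0, -0.9]
grip_width: 0.0495
```

{"api": "jog_arm", "payload": {"deltas": [[[3, -10, -19, -0.4, 4.8, -2.5, 40], [4, -10, -19, -0.4, 4.8, -2.5, 40], [7, -10, -18, -0.4, 4.8, -2.5, 40], [8, -9, -17, -0.4, 4.8, -2.5, 40]]]}}

```text
clock: 7.9
eef_pos: [0.4613, 0.1813, 0.2808]
tool_rot: [-0.485, 0.865, -0.007, 0.125]
ft_force: [0.7, -0.0, -1.1]
grip_width: 0.0494
```

Run:
```python
from held import *
o=get_obs(); print(o["joint_pos"].round(2),o["eef_pos"].round(3),o["grip_width"],o["ft_force"].round(1))
P,q=endpose(80,[*PEG,.135])
s=Slerp([0,1],R.concatenate([Qg,q]))
st=plan([(P+[-.03,.02,.04],q,10,40)])
```

```text
[ 0.36  0.02 -0.16  1.14  0.02 -0.66] [0.461 0.181 0.281] 0.0493968221287799 [ 0.7 -0.  -1.1]
[5, -11, 6, -0.3, 4.6, -2.4, 40],[5, -11, 7, -0.3, 4.6, -2.4, 40],[5, -11, 7, -0.3, 4.6, -2.4, 40],[5, -11, 7, -0.3, 4.6, -2.4, 40],[5, -10, 8, -0.3, 4.5, -2.4, 40],[5, -10, 8, -0.3, 4.6, -2.4, 40],[5, -10, 9, -0.3, 4.5, -2.4, 40],[4, -10, 9, -0.3, 4.6, -2.4, 40],[4, -10, 9, -0.3, 4.5, -2.4, 40],[4, -9, 9, -0.3, 4.6, -2.3, 40],  -> [0.5413 0.084  0.2232]
```

{"api": "jog_arm", "payload": {"deltas": [[[5, -11, 6, -0.3, 4.6, -2.4, 40], [5, -11, 7, -0.3, 4.6, -2.4, 40], [5, -11, 7, -0.3, 4.6, -2.4, 40], [5, -11, 7, -0.3, 4.6, -2.4, 40], [5, -10, 8, -0.3, 4.6, -2.4, 40]]]}}

```text
clock: 8.4
eef_pos: [0.506, 0.1298, 0.2575]
tool_rot: [-0.564, 0.816, -0.111, -0.06]
ft_force: [0.5, 0.1, -0.9]
grip_width: 0.0493
```

{"api": "jog_arm", "payload": {"deltas": [[[5, -10, 8, -0.3, 4.6, -2.4, 40], [5, -10, 9, -0.3, 4.6, -2.4, 40], [4, -10, 9, -0.3, 4.6, -2.4, 40], [4, -10, 9, -0.3, 4.6, -2.4, 40], [4, -9, 9, -0.3, 4.6, -2.4, 40]]]}}

```text
clock: 8.9
eef_pos: [0.5486, 0.0776, 0.2266]
tool_rot: [-0.612, 0.722, -0.208, -0.247]
ft_force: [0.7, 0.2, -0.5]
grip_width: 0.0493
```

Run:
```python
from held import *
o=get_obs(); print(o["joint_pos"].round(2),o["eef_pos"].round(3),o["grip_width"],o["ft_force"].round(1))
P,q=endpose(80,[*PEG,.13])
plan([(P,q,4,40)])
```

```text
[ 0.42  0.63  0.41  1.75 -0.53 -0.87] [0.549 0.078 0.227] 0.04926880683931297 [ 0.7  0.2 -0.5]
[-5, -6, 11, -0.1, -0.5, 0.1, 40],[-5, -6, 11, 0, -0.5, 0.1, 40],[-5, -7, 11, -0.1, -0.5, 0.2, 40],[-6, -6, 11, 0, -0.5, 0.1, 40],  -> [0.5716 0.064  0.1788]
```

{"api": "jog_arm", "payload": {"deltas": [[[-5, -6, 10, -0.1, -0.5, 0.1, 40], [-5, -6, 10, 0, -0.5, 0.1, 40], [-5, -7, 10, -0.1, -0.5, 0.2, 40], [-5, -6, 10, 0, -0.5, 0.1, 40], [0, 0, 0, 0, 0, 0, 40]]]}}

```text
clock: 9.4
eef_pos: [0.5731, 0.0649, 0.1736]
tool_rot: [-0.612, 0.731, -0.193, -0.234]
ft_force: [-0.4, -0.6, -1.8]
grip_width: 0.0494
```

Run:
```python
from held import *
o=get_obs(); q=R.from_quat(o["tool_rot"]); M=q.apply(mt)+o["eef_pos"]; E=q.apply(ec)+o["eef_pos"]
print("mouth",M,"closed",E,"axis",q.apply(uc).round(3))
im=[]
cc=[]
for n in("scene","top"):
    a=camera(n); c=cam(n); 
    for p,col in ((M,(255,0,0)),(E,(255,0,0)),([*PEG,.1],(0,255,0)),([*PEG,.02],(0,255,0))): print(n,proj(c,p).round(1))
    ce=proj(c,[*PEG,.09]).round().astype(int); k=a[ce[1]-45:ce[1]+45,ce[0]-45:ce[0]+45]; im.append(cv2.resize(k,(400,400),interpolation=cv2.INTER_CUBIC)); print("crop origin",ce-45)
w=cv2.resize(camera("wrist"),(533,400)); save(np.hstack(im),"p1.png"); save(w,"p1w.png")
```

```text
mouth [0.57532397 0.07844979 0.12507871] closed [0.57563039 0.07792531 0.22507687] axis [-0.003  0.005 -1.   ]
scene [356.1 272.7]
scene [358.9 251.8]
scene [354.9 276.7]
scene [352.9 290.6]
crop origin [310 234]
top [281.7 218.8]
top [278.1 213.3]
top [283.2 220.5]
top [285.7 224.1]
crop origin [239 176]
```

View pics/p1.png

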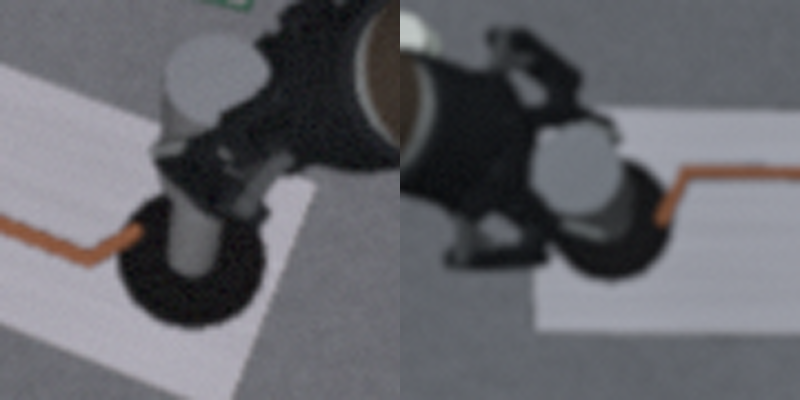

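The scene crop shows the cup's closed end at (358.8,251.6) against a predicted (358.9,251.8), directly above the peg. The top view agrees too, so I lower it.

Run:
```python
from held import *
P,q=endpose(80,[*PEG,.027])
plan([(P,q,7,40)])
```

```text
[-8, 0, 12, 0, 0, 0, 40],[-8, 0, 12, 0, 0, 0, 40],[-8, 0, 12, 0, 0.1, 0, 40],[-8, 0, 12, 0, 0, 0, 40],[-8, 0, 12, 0.1, 0.1, 0, 40],[-8, 1, 12, 0, 0, 0, 40],[-8, 0, 11, 0.1, 0.1, 0, 40],  -> [0.5717 0.0636 0.0757]
```

{"api": "jog_arm", "payload": {"deltas": [[[-8, 0, 12, 0, 0, 0, 40], [-8, 0, 12, 0, 0, 0, 40], [-8, 0, 12, 0, 0, 0, 40]]]}}

```text
clock: 9.85
eef_pos: [0.5754, 0.0662, 0.1371]
tool_rot: [-0.612, 0.732, -0.196, -0.228]
ft_force: [0.1, 0.4, -0.1]
grip_width: 0.0496
```

{"api": "jog_arm", "payload": {"deltas": [[[-8, 0, 11, 0, 0, 0, 40], [-8, 0, 11, 0, 0, 0, 40], [-7, 0, 10, 0, 0, 0, 40], [0, 0, 0, 0, 0, 0, 40]]]}}

```text
clock: 10.25
eef_pos: [0.5755, 0.0676, 0.0958]
tool_rot: [-0.612, 0.732, -0.196, -0.227]
ft_force: [-0.1, -0.5, -0.9]
grip_width: 0.0494
```

Run:
```python
from held import *
o=get_obs(); q=R.from_quat(o["tool_rot"]); print((q.apply(mt)+o["eef_pos"]).round(4),q.apply(uc).round(3),o["ft_force"].round(1))
P,q=endpose(80,[*PEG,.02]); plan([(P,q,3,40)])
```

```text
[0.5784 0.0815 0.0474] [ 0.011  0.011 -1.   ] [-0.1 -0.5 -0.9]
[-4, 1, 8, -0.1, 0.2, -0.1, 40],[-4, 1, 8, -0.2, 0.3, -0.1, 40],[-4, 1, 9, -0.1, 0.2, -0.1, 40],  -> [0.5719 0.0636 0.0684]
```

{"api": "jog_arm", "payload": {"deltas": [[[-4, 2, 8, -0.2, 0.3, -0.2, 40], [-4, 2, 8, -0.2, 0.3, -0.2, 40], [-2, 0, 3, 0, 0.2, 0, 40], [0, 0, 0, 0, 0, 0, 40]]]}}

```text
clock: 10.65
eef_pos: [0.5712, 0.0656, 0.0732]
tool_rot: [-0.612, 0.728, -0.197, -0.235]
ft_force: [-1.4, -0.4, -1.1]
grip_width: 0.0495
```

Run:
```python
from held import *
o=get_obs(); q=R.from_quat(o["tool_rot"]); print((q.apply(mt)+o["eef_pos"]).round(4),q.apply(uc).round(3),o["ft_force"].round(1))
P,q=endpose(80,[*PEG,.018]); plan([(P,q,2,40)])
```

```text
[0.5735 0.0788 0.0246] [-0.001 -0.002 -1.   ] [-1.4 -0.4 -1.1]
[-1, 0, 3, 0, -0.1, 0.1, 40],[-1, -1, 4, 0, 0, 0, 40],  -> [0.5718 0.063  0.0663]
```

{"api": "jog_arm", "payload": {"deltas": [[[-1, 0, 2, 0, 0, 0, 40], [-1, 0, 2, 0, 0, 0, 40], [0, 0, 0, 0, 0, 0, 40]]]}}

```text
clock: 10.95
eef_pos: [0.5716, 0.0649, 0.0689]
tool_rot: [-0.612, 0.729, -0.197, -0.235]
ft_force: [0.1, -0.7, -1.5]
grip_width: 0.0497
```

{"api": "jog_arm", "payload": {"deltas": [[[-1, 0, 2, 0, 0, 0, 40], [0, 0, 0, 0, 0, 0, 40]]]}}

```text
clock: 11.15
eef_pos: [0.5718, 0.0646, 0.0669]
tool_rot: [-0.612, 0.729, -0.198, -0.234]
ft_force: [-0.3, 0.3, -0.5]
grip_width: 0.0494
```

Calibrated height is now about 0.018, with no clear contact yet. I keep lowering slowly.

{"api": "jog_arm", "payload": {"deltas": [[[-1, 0, 2, 0, 0, 0, 40], [0, 0, 0, 0, 0, 0, 40]]]}}

```text
clock: 11.35
eef_pos: [0.5724, 0.0645, 0.0669]
tool_rot: [-0.612, 0.729, -0.198, -0.234]
ft_force: [-0.4, 0.4, -0.7]
grip_width: 0.0494
```

{"api": "jog_arm", "payload": {"deltas": [[[-1, 0, 2, 0, 0, 0, 40], [0, 0, 0, 0, 0, 0, 40]]]}}

```text
clock: 11.55
eef_pos: [0.5729, 0.0646, 0.0666]
tool_rot: [-0.613, 0.729, -0.199, -0.233]
ft_force: [0.0, -0.0, -0.9]
grip_width: 0.0497
```

{"api": "jog_arm", "payload": {"deltas": [[[-3, 0, 4, 0, 0, 0, 40], [0, 0, 0, 0, 0, 0, 40]]]}}

```text
clock: 11.75
eef_pos: [0.5736, 0.0649, 0.0673]
tool_rot: [-0.613, 0.728, -0.201, -0.232]
ft_force: [0.5, -0.2, -1.4]
grip_width: 0.0496
```

Run:
```python
from held import *
o=get_obs(); q=R.from_quat(o["tool_rot"]); print((q.apply(mt)+o["eef_pos"]).round(4),q.apply(uc).round(3),o["ft_force"].round(1))
im=[]
for n in("scene","top"):
    a=camera(n); c=cam(n); ce=proj(c,[*PEG,.06]).round().astype(int); k=a[ce[1]-40:ce[1]+40,ce[0]-40:ce[0]+40]; im.append(cv2.resize(k,(400,400),interpolation=cv2.INTER_CUBIC)); print("origin",ce-40, proj(c,[*PEG,.02]),proj(c,[*PEG,.12]))
save(np.hstack(im),"p2.png")
```

```text
[0.5762 0.078  0.0187] [ 0.008 -0.004 -1.   ] [ 0.5 -0.2 -1.4]
origin [314 244] [352.87458324 290.5911784 ] [355.42584542 272.98044693]
origin [244 182] [285.68852637 224.06421539] [282.49209034 219.57624797]
```

View pics/p2.png

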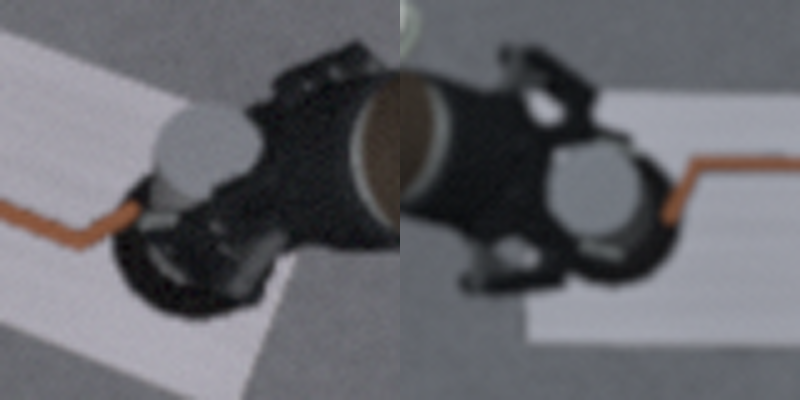

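The cup's closed end is at (355.4,274), and a fully seated cup predicts (355.4,273). It is seated, so I release and back off.

{"api": "jog_arm", "payload": {"deltas": [[[0, 0, 0, 0, 0, 0, 60], [0, 0, 0, 0, 0, 0, 85], [0, 0, 0, 0, 0, 0, 85], [0, 0, 0, 0, 0, 0, 85], [0, 0, 0, 0, 0, 0, 85]]]}}

```text
clock: 12.35
eef_pos: [0.5729, 0.0637, 0.0638]
tool_rot: [-0.613, 0.728, -0.201, -0.234]
ft_force: [0.4, 0.4, -0.7]
grip_width: 0.0851
```

{"api": "jog_arm", "payload": {"deltas": [[[0, 0, -15, 0, 0, 0, 85], [0, 0, -25, 0, 0, 0, 85], [0, 0, -30, 0, 0, 0, 85], [0, 0, -30, 0, 0, 0, 85], [0, 0, -30, 0, 0, 0, 85]]]}}

```text
clock: 12.85
eef_pos: [0.5824, 0.1369, 0.1674]
tool_rot: [-0.611, 0.727, -0.198, -0.24]
ft_force: [1.2, -0.1, -0.0]
grip_width: 0.0854
```

Run:
```python
from held import *
o=get_obs(); print(o["joint_pos"].round(2),o["ft_force"].round(1))
im=[];cs=[];uv={}
for n in("scene","top"):
    a=camera(n); c=cam(n); cs.append(c)
    for t in("cup","lever","catch"):
        for r in masks_of(t,n):
            if t!="cup" or np.linalg.norm(np.array(r["at"])-proj(c,[*PEG,.1]))<15: print(n,t,round(r["conf"],2),r["at"])
    ce=proj(c,[.57,-.02,.08]).round().astype(int); k=a[ce[1]-70:ce[1]+70,ce[0]-70:ce[0]+70]; im.append(cv2.resize(k,(400,400),interpolation=cv2.INTER_CUBIC)); print("origin",ce-70,"pred",proj(c,[*PEG,.12]))
save(np.hstack(im),"p3.png")
```

```text
[ 0.47  0.79  0.55  1.75 -0.49 -0.82] [ 1.2 -0.1 -0. ]
scene cup 0.62 [352.2, 282.6]
scene lever 0.58 [259.5, 239.9]
scene catch 0.73 [257.8, 220.8]
scene catch 0.52 [298.1, 272.3]
scene catch 0.36 [260.6, 239.8]
origin [247 195] pred [355.42584542 272.98044693]
top cup 0.55 [281.3, 222.4]
top lever 0.86 [371.3, 204.3]
top lever 0.46 [384.5, 234.0]
top lever 0.43 [335.8, 223.8]
top catch 0.72 [384.3, 234.8]
origin [249 153] pred [282.49209034 219.57624797]
```

View pics/p3.png

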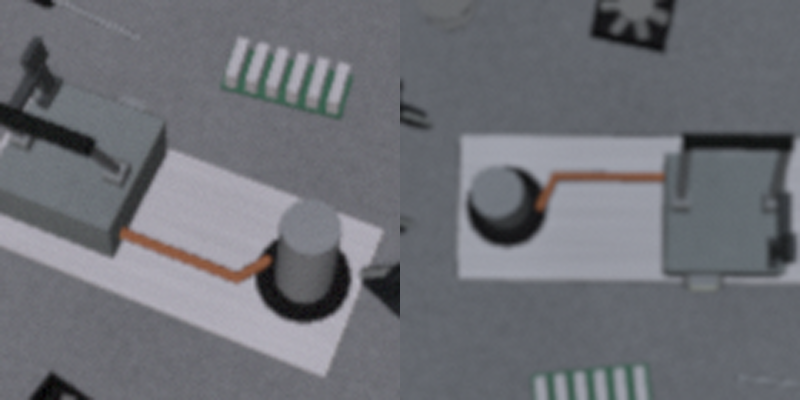

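The cup stands seated on the peg; the scene view shows it upright in the centre of the foot. The catch head is at about (260,211) in scene and (383,240) in top. The lever bar centre is at about (259,238.5) in scene and (367,202.7) in top.

Run:
```python
from held import *
cs=[cam("scene"),cam("top")]
print("bar tri",tri(cs,[(259,238.5),(367.3,202.7)]), onz(cs[0],(259,238.5),.19),onz(cs[1],(367.3,202.7),.19))
for e in((348,202.7),(386.6,202.7)): print("top bar end",onz(cs[1],e,.19))
for e in((239,231.5),(279,245.5)): print("sc bar end",onz(cs[0],e,.19))
print("catch tip", tri(cs,[(260,209.5),(383,240)]),onz(cs[0],(260,209.5),.142),onz(cs[1],(383,240),.142))
# block top corners from top crop at z .072
for e in((665,153),(665,272),(795,272)): print("block",onz(cs[1],((e[0]-400)/2.857+249,e[1]/2.857+153),.072))
P=np.array([.582,.137,.167]);
```

```text
bar tri [ 0.60622686 -0.14545439  0.18547232] [ 0.60797995 -0.14248038  0.19      ] [ 0.6060086  -0.14625587  0.19      ]
top bar end [ 0.60649596 -0.09702845  0.19      ]
top bar end [ 0.60552151 -0.19545626  0.19      ]
sc bar end [ 0.60842317 -0.19186228  0.19      ]
sc bar end [ 0.60754465 -0.09398173  0.19      ]
catch tip [ 0.51405101 -0.1904302   0.14858822] [ 0.5106521  -0.19406676  0.142     ] [ 0.51421753 -0.19038003  0.142     ]
block [ 0.61574851 -0.08563472  0.072     ]
block [ 0.49829564 -0.08407193  0.072     ]
block [ 0.49712289 -0.21084222  0.072     ]
```

Run:
```python
from held import *
Qd=fr((0,0,-1),(-1,0,0))
plan([((.51,.12,.24),Qd,5,85),((.51,-.148,.22),Qd,8,0),((.511,-.148,.098),Qd,5,0)])
```

```text
[13, 14, -9, 0.7, -7.2, -1.9, 85],[12, 14, -10, 0.7, -7.3, -1.9, 85],[10, 14, -12, 0.7, -7.2, -1.9, 85],[8, 14, -13, 0.7, -7.3, -1.9, 85],[5, 15, -14, 0.7, -7.2, -2, 85],  -> [0.5097 0.1198 0.2399]
[33, 0, 3, 0, 0, 0, 0],[34, 0, 2, 0, 0, 0, 0],[33, 0, 3, 0, 0, 0, 0],[34, 0, 2, 0, 0, 0, 0],[33, 0, 3, 0, 0, 0, 0],[34, 0, 2, 0, 0, 0, 0],[33, 0, 3, 0, 0, 0, 0],[34, 0, 2, 0, 0, 0, 0],  -> [ 0.5098 -0.1482  0.2201]
[0, 0, 24, 0, 0, 0, 0],[0, 0, 25, 0, 0, 0, 0],[0, 0, 24, 0, 0, 0, 0],[0, -1, 25, 0, 0, 0, 0],[0, 0, 24, 0, 0, 0, 0],  -> [ 0.5107 -0.1483  0.0981]
```

{"api": "jog_arm", "payload": {"deltas": [[[13, 14, -9, 0.7, -7.2, -1.9, 85], [12, 14, -10, 0.7, -7.2, -1.9, 85], [10, 14, -12, 0.7, -7.2, -1.9, 85], [8, 14, -13, 0.7, -7.2, -1.9, 85], [5, 15, -14, 0.7, -7.2, -2, 85]]]}}

```text
clock: 13.75
eef_pos: [0.5046, 0.1195, 0.2179]
tool_rot: [0.711, -0.703, -0.014, 0.013]
ft_force: [0.0, -0.1, 0.2]
grip_width: 0.0852
```

{"api": "jog_arm", "payload": {"deltas": [[[33, 0, 2, 0, 0, 0, 0], [33, 0, 2, 0, 0, 0, 0], [33, 0, 2, 0, 0, 0, 0], [33, 0, 2, 0, 0, 0, 0]]]}}

```text
clock: 14.15
eef_pos: [0.5016, -0.0194, 0.212]
tool_rot: [0.71, -0.704, -0.013, 0.01]
ft_force: [1.3, -0.2, -0.6]
grip_width: 0.0276
```

{"api": "jog_arm", "payload": {"deltas": [[[33, 0, 2, 0, 0, 0, 0], [33, 0, 2, 0, 0, 0, 0], [33, 0, 2, 0, 0, 0, 0], [20, 0, 2, 0, 0, 0, 0], [0, 0, 0, 0, 0, 0, 0]]]}}

```text
clock: 14.65
eef_pos: [0.4961, -0.1493, 0.1992]
tool_rot: [-0.706, 0.707, 0.016, -0.013]
ft_force: [0.5, 0.9, 0.9]
grip_width: -0.0002
```

Run:
```python
from held import *
o=get_obs(); print(o["joint_pos"].round(2),o["eef_pos"].round(3),o["grip_width"])
Qd=fr((0,0,-1),(-1,0,0))
c=cam("wrist"); a=camera("wrist"); save(a,"w4.png")
for t in("catch","lever"):
    for r in masks_of(t,"wrist"): print(t,r["conf"],r["at"],r["pixels"].sum())
print(proj(c,(.513,-.192,.142)),proj(c,(.607,-.1445,.19)))
plan([((.511,-.148,.098),Qd,5,0)])
```

```text
[-0.29  0.32  0.03  1.32 -0.01 -1.86] [ 0.496 -0.149  0.199] -0.0002477461594214659
catch 0.63 [247.5, 176.7] 2081
lever 0.68 [93.5, 290.6] 13568
[288.31736193 187.67700131] [ 87.6034691  303.79049982]
[0, -4, 20, 0.5, 0.1, 0, 0],[1, -3, 20, 0.4, 0, 0, 0],[0, -3, 20, 0.5, 0.1, 0.1, 0],[1, -3, 21, 0.4, 0, 0, 0],[0, -4, 21, 0.5, 0.1, 0.1, 0],  -> [ 0.5114 -0.148   0.0975]
```

View pics/w4.png

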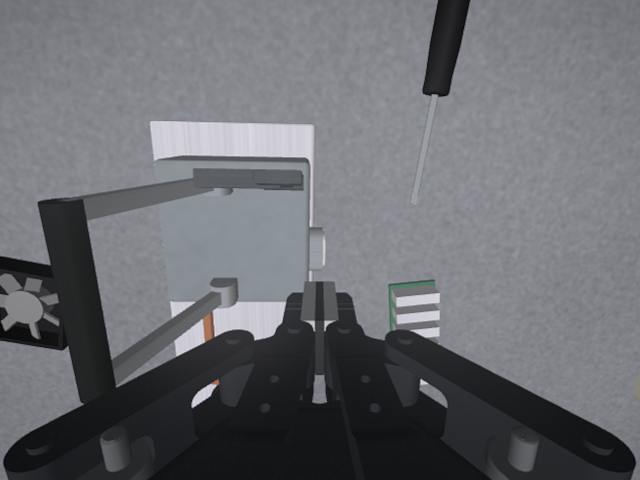

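In the wrist view the catch head is centred at about (278,179), so it is about 6 mm further along +x and −y than I estimated. The lever bar runs from (62,200) to (97,405), and there is free space left of the catch to go down.

{"api": "jog_arm", "payload": {"deltas": [[[0, -4, 20, 0.5, 0.1, 0, 0], [0, -4, 20, 0.5, 0.1, 0, 0], [0, -4, 20, 0.5, 0.1, 0, 0], [1, -3, 20, 0.5, 0.1, 0, 0], [0, -3, 20, 0.5, 0.1, 0, 0]]]}}

```text
clock: 15.3
eef_pos: [0.5165, -0.1415, 0.1007]
tool_rot: [0.711, -0.703, 0.007, -0.003]
ft_force: [0.5, -0.9, -0.7]
grip_width: -0.0004
```

{"api": "jog_arm", "payload": {"deltas": [[[10, 0, 0, 0, 0, 0, 0], [12, 0, 0, 0, 0, 0, 0], [12, 0, 0, 0, 0, 0, 0], [12, 0, 0, 0, 0, 0, 0]]]}}

```text
clock: 15.7
eef_pos: [0.516, -0.1855, 0.1005]
tool_rot: [0.714, -0.7, 0.004, -0.003]
ft_force: [-0.7, 2.5, -0.9]
grip_width: -0.0
```

{"api": "jog_arm", "payload": {"deltas": [[[12, 0, 1, 0, 0, 0, 0], [12, 0, 2, 0, 0, 0, 0], [12, 0, 2, 0, 0, 0, 0], [12, 0, 2, 0, 0, 0, 0], [12, 0, 2, 0, 0, 0, 0]]]}}

```text
clock: 16.2
eef_pos: [0.5188, -0.2535, 0.0938]
tool_rot: [0.713, -0.701, 0.007, -0.004]
ft_force: [0.4, 0.1, 0.3]
grip_width: 0.0003
```

{"api": "jog_arm", "payload": {"deltas": [[[6, 0, 1, 0, 0, 0, 0], [0, 0, 0, 0, 0, 0, 0]]]}}

```text
clock: 16.4
eef_pos: [0.5186, -0.2627, 0.0922]
tool_rot: [0.712, -0.702, 0.007, -0.003]
ft_force: [0.3, 0.5, 0.1]
grip_width: 0.0
```

Run:
```python
from held import *
o=get_obs(); print(o["joint_pos"].round(2),o["eef_pos"].round(4),o["ft_force"].round(1))
a=camera("wrist"); save(a,"w5.png")
for t in("catch","lever"):
    for r in masks_of(t,"wrist"): print(t,r["conf"],r["at"],r["pixels"].sum())
```

```text
[-0.47  0.48 -0.02  1.05  0.   -2.05] [ 0.5186 -0.2627  0.0922] [0.3 0.5 0.1]
catch 0.64 [319.3, 387.5] 309
```

View pics/w5.png

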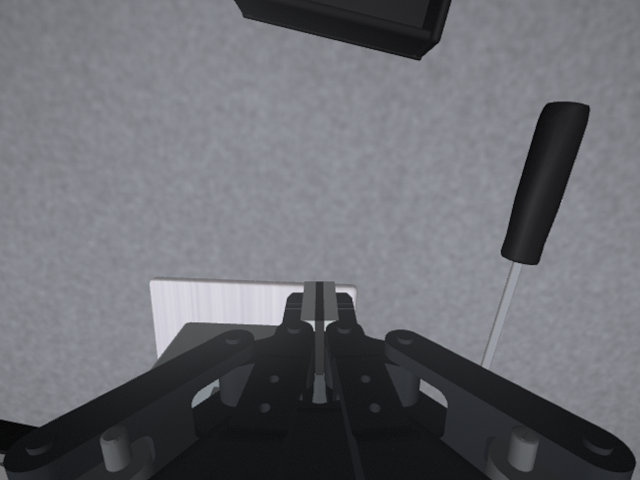

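The wrist view shows the fingers past the block's right side, with the catch hidden beneath them. I lift, then check from above.

{"api": "jog_arm", "payload": {"deltas": [[[0, 0, -30, 0, 0, 0, 0], [0, 0, -40, 0, 0, 0, 0], [0, 0, -40, 0, 0, 0, 0], [0, 0, -40, 0, 0, 0, 0]]]}}

```text
clock: 16.95
eef_pos: [0.5122, -0.2555, 0.2388]
tool_rot: [0.714, -0.7, -0.002, -0.001]
ft_force: [1.1, -0.6, -0.3]
grip_width: 0.0
```

Run:
```python
from held import *
Qd=fr((0,0,-1),(-1,0,0))
print(get_obs()["eef_pos"])
plan([((.607,-.15,.25),Qd,4,85)])
```

```text
[ 0.51222473 -0.25554751  0.238797  ]
[-26, -24, -3, 0, 0.1, 0.3, 85],[-26, -24, -3, 0, 0, 0.3, 85],[-26, -24, -3, 0.1, 0.1, 0.3, 85],[-26, -24, -2, 0, 0, 0.2, 85],  -> [ 0.607  -0.1505  0.2499]
```

{"api": "jog_arm", "payload": {"deltas": [[[-26, -24, -3, 0, 0, 0.3, 85], [-26, -24, -3, 0, 0, 0.3, 85], [-26, -24, -3, 0, 0, 0.3, 85], [-26, -24, -2, 0, 0, 0.3, 85], [0, 0, 0, 0, 0, 0, 85]]]}}

```text
clock: 17.45
eef_pos: [0.6132, -0.1458, 0.2619]
tool_rot: [-0.707, 0.707, -0.006, 0.005]
ft_force: [0.6, 0.9, -0.2]
grip_width: 0.0721
```

Run:
```python
from held import *
o=get_obs(); print(o["eef_pos"].round(4),R.from_quat(o["tool_rot"]).as_matrix().round(3).tolist())
c=cam("wrist"); a=camera("wrist")
for t in("catch","lever"):
    for r in masks_of(t,"wrist"):
        b=np.argwhere(r["pixels"]); print(t,round(r["conf"],2),r["at"],r["pixels"].sum(),b.min(0)[::-1],b.max(0)[::-1])
print("pred tip over",proj(c,(.517,-.255,.09)),"bar",proj(c,(.608,-.1445,.19)),"hinge",proj(c,(.517,-.195,.078)))
k=cv2.resize(a,(400,300)); b=camera("scene"); b=cv2.resize(b[180:300,220:380],(400,300),interpolation=cv2.INTER_CUBIC); save(np.hstack([k,b]),"w6.png")
```

```text
[ 0.6132 -0.1458  0.2619] [[-0.001, -1.0, 0.015], [-1.0, 0.001, -0.002], [0.002, -0.015, -1.0]]
catch 0.56 [426.5, 123.8] 2409 [368  96] [451 166]
lever 0.66 [329.8, 247.1] 4797 [315 165] [373 325]
pred tip over [437.88067049  90.48852276] bar [330.92598656 251.82049167] hinge [427.62113188 162.15634775]
```

View pics/w6.png

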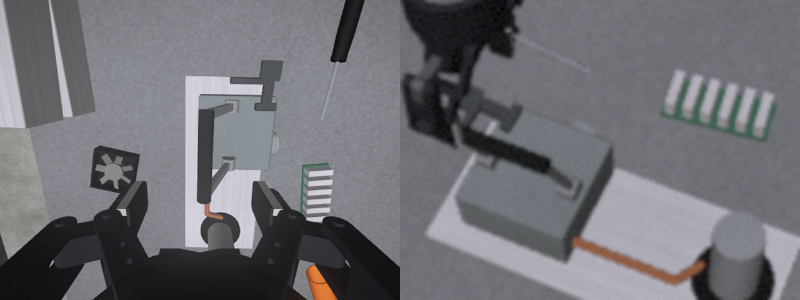

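The wrist view shows the catch lying flat beyond the block's right side, at about (430,120) in full-frame pixels. The bar lies at column 329, centred between the fingers, and the cup still stands on its peg. I descend on the bar.

Run:
```python
from held import *
Qd=fr((0,0,-1),(-1,0,0))
plan([((.608,-.146,.171),Qd,4,85)])
```

```text
[-1, 1, 23, -0.2, 0, -0.1, 85],[-1, 1, 23, -0.2, -0.1, -0.1, 85],[-1, 0, 22, -0.2, 0, -0.1, 85],[-1, 1, 23, -0.1, -0.1, -0.1, 85],  -> [ 0.6077 -0.1464  0.1707]
```

{"api": "jog_arm", "payload": {"deltas": [[[0, 1, 23, -0.1, -0.2, 0, 85], [0, 1, 23, -0.2, 0, 0, 85], [0, 1, 23, -0.2, 0, 0, 85], [0, 1, 21, -0.2, 0, 0, 85], [0, 0, 0, 0, 0, 0, 85]]]}}

```text
clock: 18.15
eef_pos: [0.6024, -0.1565, 0.1707]
tool_rot: [-0.701, 0.713, -0.001, -0.0]
ft_force: [-0.6, -0.2, 1.1]
grip_width: 0.085
```

{"api": "jog_arm", "payload": {"deltas": [[[-9, -6, 0, 0, 0, 0, 85], [0, 0, 0, 0, 0, 0, 10]]]}}

```text
clock: 18.35
eef_pos: [0.6083, -0.1488, 0.1722]
tool_rot: [-0.7, 0.714, -0.001, 0.0]
ft_force: [0.3, -0.4, 0.4]
grip_width: 0.0731
```

{"api": "jog_arm", "payload": {"deltas": [[[0, 0, 0, 0, 0, 0, 5], [0, 0, 0, 0, 0, 0, 5], [0, 0, 0, 0, 0, 0, 5], [0, 0, 0, 0, 0, 0, 5], [0, 0, 0, 0, 0, 0, 5]]]}}

```text
clock: 18.85
eef_pos: [0.6086, -0.1491, 0.1765]
tool_rot: [-0.7, 0.714, -0.003, 0.001]
ft_force: [0.2, 0.5, -2.9]
grip_width: 0.0139
```

{"api": "jog_arm", "payload": {"deltas": [[[0, 0, 0, 0, 0, 0, 5], [0, 0, 0, 0, 0, 0, 5], [0, 0, 0, 0, 0, 0, 5]]]}}

```text
clock: 19.15
eef_pos: [0.6087, -0.1491, 0.1764]
tool_rot: [-0.7, 0.714, -0.003, 0.001]
ft_force: [-0.3, -0.2, 0.0]
grip_width: 0.0139
```

The width reads 13.9 mm on a 16 mm bar, so the pinch is probably off-centre. I reopen, go lower and regrip.

{"api": "jog_arm", "payload": {"deltas": [[[0, 0, 0, 0, 0, 0, 40], [0, 0, 0, 0, 0, 0, 40], [0, 0, 6, 0, 0, 0, 40], [0, 0, 6, 0, 0, 0, 40], [0, 0, 0, 0, 0, 0, 40]]]}}

```text
clock: 19.65
eef_pos: [0.6096, -0.1492, 0.1636]
tool_rot: [-0.7, 0.714, -0.004, 0.001]
ft_force: [0.1, 0.2, -0.1]
grip_width: 0.0398
```

{"api": "jog_arm", "payload": {"deltas": [[[0, 0, 0, 0, 0, 0, 5], [0, 0, 0, 0, 0, 0, 5], [0, 0, 0, 0, 0, 0, 5], [0, 0, 0, 0, 0, 0, 5]]]}}

```text
clock: 20.05
eef_pos: [0.6087, -0.1491, 0.1633]
tool_rot: [-0.7, 0.714, -0.003, 0.001]
ft_force: [-0.6, -0.4, -0.3]
grip_width: 0.0143
```

{"api": "jog_arm", "payload": {"deltas": [[[0, 12, -3, 0, 0, 0, 5], [0, 13, -3, 0, 0, 0, 5], [0, 13, -1, 0, 0, 0, 5], [0, 13, 0, 0, 0, 0, 5]]]}}

```text
clock: 20.45
eef_pos: [0.5717, -0.1484, 0.1724]
tool_rot: [-0.701, 0.713, -0.014, 0.012]
ft_force: [10.3, 0.6, -6.0]
grip_width: 0.0143
```

{"api": "jog_arm", "payload": {"deltas": [[[0, 14, 1, 0, 0, 0, 5], [0, 14, 2, 0, 0, 0, 5], [0, 14, 3, 0, 0, 0, 5], [0, 14, 4, 0, 0, 0, 5]]]}}

```text
clock: 20.85
eef_pos: [0.5376, -0.1477, 0.1694]
tool_rot: [-0.702, 0.711, -0.033, 0.03]
ft_force: [12.4, 2.2, 3.3]
grip_width: 0.0141
```

{"api": "jog_arm", "payload": {"deltas": [[[0, 14, 5, 0, 0, 0, 5], [0, 14, 6, 0, 0, 0, 5], [0, 14, 6, 0, 0, 0, 5], [0, 14, 6, 0, 0, 0, 5]]]}}

```text
clock: 21.25
eef_pos: [0.5131, -0.1473, 0.1596]
tool_rot: [-0.703, 0.707, -0.059, 0.055]
ft_force: [12.3, 2.4, 0.7]
grip_width: 0.0144
```

{"api": "jog_arm", "payload": {"deltas": [[[0, 12, 5, 0, 0, 0, 5], [0, 12, 5, 0, 0, 0, 5], [0, 10, 3, 0, 0, 0, 5]]]}}

```text
clock: 21.55
eef_pos: [0.5132, -0.1473, 0.1593]
tool_rot: [0.703, -0.701, 0.085, -0.081]
ft_force: [21.0, 3.0, -9.1]
grip_width: 0.0138
```

Run:
```python
from held import *
o=get_obs(); q=R.from_quat(o["tool_rot"]); z=q.apply([0,0,1]); b=o["eef_pos"]-.0245*z; print("z",z.round(3),"bar",b.round(4),"ang",.35+np.arctan2(.5676-b[0],b[2]-.082),np.hypot(.5676-b[0],b[2]-.082),o["ft_force"].round(1))
c=cam("scene");
t=cam("top")
for th in(0,.6,.75,.9): print(th,proj(c,(.5686+.115*np.sin(.35-th),-.1445,.082+.115*np.cos(.35-th))).round(1),proj(t,(.5686+.115*np.sin(.35-th),-.1445,.082+.115*np.cos(.35-th))).round(1))
for n in("scene","top"):
    a=camera(n); save(a,n+"_end.png")
    for r in masks_of("lever",n): print(n,r["conf"],r["at"])
    for r in masks_of("cup",n): print(n,"cup",r["conf"],r["at"])
    for r in masks_of("catch",n): print(n,"catch",r["conf"],r["at"])
```

```text
z [ 0.233 -0.005 -0.973] bar [ 0.5075 -0.1472  0.1831] ang 0.885956573031341 0.11763192638288841 [21.   3.  -9.1]
0 [258.2 238.2] [366.6 201.9]
0.6 [271.2 213.6] [367.2 228.2]
0.75 [274.5 209.5] [367.1 234.8]
0.9 [277.6 206.3] [367.  241.1]
scene 0.66 [293.6, 270.3]
scene 0.57 [288.1, 212.2]
scene 0.46 [246.9, 220.3]
scene cup 0.85 [353.2, 281.8]
scene cup 0.73 [433.6, 233.3]
scene cup 0.68 [499.2, 228.2]
scene catch 0.46 [247.1, 220.3]
top 0.49 [351.6, 230.4]
top cup 0.93 [233.6, 306.0]
top cup 0.69 [177.5, 333.4]
top cup 0.57 [281.4, 223.0]
top cup 0.43 [392.7, 235.2]
top catch 0.62 [393.6, 237.7]
top catch 0.62 [350.6, 231.7]
top catch 0.48 [473.7, 247.2]
top catch 0.36 [197.8, 175.2]
```

{"api": "jog_arm", "payload": {"deltas": [[[0, 9, 3, 0, 0, 0, 5], [0, 9, 3, 0, 0, 0, 5], [0, 9, 3, 0, 0, 0, 5], [0, 9, 3, 0, 0, 0, 5]]]}}

```text
clock: 22.35
eef_pos: [0.5148, -0.1474, 0.1591]
tool_rot: [0.703, -0.694, 0.11, -0.106]
ft_force: [13.5, 4.8, 4.1]
grip_width: 0.0141
```

Run:
```python
from held import *
for i in range(2):
    o=get_obs(); q=R.from_quat(o["tool_rot"]); z=q.apply([0,0,1]); b=o["eef_pos"]-.0245*z; print("bar",b.round(4),.35+np.arctan2(.5676-b[0],b[2]-.082),o["ft_force"].round(1),o["joint_vel"].round(2),o["joint_pos"].round(2),o["clock"])
    for _ in range(4): camera("top")
c=cam("top"); ms=masks_of("cup","top"); print([r["at"] for r in ms], proj(c,(.517,-.255,.09)))
```

```text
bar [ 0.5074 -0.1473  0.1825] 0.8896676435604971 [13.5  4.8  4.1] [-0.04 -0.1  -0.18 -0.25  0.07 -0.05] [-0.33  0.15 -0.36  0.77  0.1  -1.9 ] 22.35
bar [ 0.5074 -0.1473  0.1825] 0.8896190725115574 [14.8  3.6  1.8] [ 0.  0.  0.  0. -0.  0.] [-0.33  0.15 -0.36  0.77  0.1  -1.9 ] 22.55
[[282.8, 220.6], [235.7, 307.5], [314.2, 288.5], [177.9, 333.8], [390.4, 236.8], [240.6, 186.3]] [404.05179654 240.39962218]
```

```bash
python3 -c "
from workcell import job_done
print(job_done())"
```

```text
the job is handed in; nothing more can be done
None
```

I handed the job in at about 22.5 s of the 61 s. The hand-in gives no verdict, so the success conditions below are my own checks.

- **Cup:** it went upside down over the peg and I let go of it. After release, both fixed cameras showed it upright and seated on the foot. At the end the networks still found it there, within a pixel or two of its released position.
- **Catch:** I pushed it over to the right with closed fingers. A wrist picture taken before the pull showed it lying beyond the block's right side, and the final detections agree with that.
- **Lever:** I gripped the cross bar from above and pulled it to the stop. My estimate is about 0.89 rad of 0.9, worked out from the tool pose, and it stood still with about 14 N of pull on the wrist.

Some checks were off or showed trouble:

- **Grip width:** the gripper read about 14 mm on the 16 mm bar. I regripped lower because of this and the reading barely changed, but the grip held.
- **Tool tilt:** the tool had tilted about 18° by the end of the pull.
- **Cup contact:** the force reading never showed the cup touching the foot. I judged it seated from its height no longer dropping and from the pictures.
- **Force spike:** a brief reading of about 50 N appeared during the approach to the rack, with joint 3 near its limit. It was gone when the arm settled, so I took it as a motion effect.

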